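Load the pressure curing unit, shut its lid and clamp it down

TASK

Set the blue plaster cast gently, upright and released, in the middle of the round plate inside the curing unit; do not drop it. Then close the unit's lid fully without slamming it, and only then swing the clamp arm over until it is all the way down on the lid. Leave the other casts and everything else on the bench where they are.

Things in the scene. Friction and masses are not known exactly. Their poses are not given: they have to be found in the camera images.
- cast_blue: Blue plaster dental cast, the one to load; stands on the bench, teeth up. D-shaped base 22 mm high with vertical sides, teeth on top to 32 mm. Origin: centre of the underside, z up. y: its 54 mm width, sides flat and parallel from x = -24 to 0 mm; straight heel at x = -24, rounded front at x = +24 mm. About 120 g; may be gripped across y with 25 N.
- cast_white: White plaster cast, same shape and size and axes as the blue one; a bystander, leave it.
- cast_ochre: Ochre (yellow-brown) plaster cast, same shape and size and axes; a bystander, leave it.
- unit: Pressure curing unit: white open-topped box fixed to the bench, 190 mm (x) by 210 mm (y), rim 85 mm high, walls 10 mm, inside 170 by 190 mm. Origin: centre of its underside on the bench, z up. Its front with the gauge faces its -x (roughly the robot), the lid's hinge is along its +x rim, the clamp's bracket on its +y side.
- plate (a point): Centre of the top of the round aluminium plate in the chamber (110 mm diameter), 20 mm above the bench, 65 mm below the rim, at the unit's x = y = 0. Axes as the unit's.
- lid (a joint): Lid angle: 0 = shut flat on the rim, grows as it opens upward and back, 1.57 = upright, 1.8 = stop. Starts open. It is a light grey plate 190 x 210 x 10 mm, 0.35 kg, on a stiff hinge that stays where it is left (0.5 N m of friction).
- lid_grip (a point): Centre of the lid's black handle: a cylinder 16 mm in diameter and 30 mm long along the unit's y, on a thin stem, 22 mm above the lid's outer face; 165 mm from the hinge along the lid. Pinched by its two ends along y, it can turn between the fingers as the lid swings.
- lid_hinge (a point): Middle of the lid's hinge line, which is parallel to the unit's y axis: at the unit's x = +95 mm, 90 mm above the bench. Shut, lid_grip is at (-165, 0, +27) mm from here in the unit's axes; the lid's top is then 95 mm above the bench.
- clamp (a joint): Clamp angle: 0 = arm level, its rubber foot down on the shut lid; grows as the arm lifts and swings out to the unit's +y; 1.57 = upright, 2.0 = stop. Starts open. Stays where it is left (0.2 N m of friction).
- clamp_grip (a point): Centre of the red ball, 26 mm in diameter, at the end of the steel clamp arm (16 mm wide). Pinched along the unit's x it can turn between the fingers as the arm swings. When down, it is 22 mm above the lid's top.
- clamp_hinge (a point): Pivot of the clamp arm; its axis is parallel to the unit's x. At (15, 125, 105) mm in the unit's frame. When down, clamp_grip is at (0, -125, +12) mm from here in the unit's axes.
- bowl: Green mixing bowl, 120 mm across, 65 mm high; bystander. Origin under its centre.
- spatula: Plaster spatula lying on the bench, 170 mm long along its x; bystander.
- jar: Small jar with an orange cap, 64 mm diameter, 75 mm high; bystander. Origin under its centre.
- brush: Brush lying on the bench, 170 mm long along its x; bystander.
There are look-alikes about, which are no part of the job. What is meant by the cast_blue is not turquoise, and is the smaller of those in its own colour.

How it is judged:
By the outcome, as a careful person would: the job done as asked, in the order asked, and still so for the second after the job is handed in, with the robot touching nothing.
It also fails if it takes over 72 s, if anything falls off the work surface, if the arm or the gripper's body presses on something with over 40 N, if the wrist force passes 120 N, or if a joint passes its speed limit or range.

ROBOT

A 6-joint arm with a two-finger parallel gripper is mounted at the origin on the work surface. World frame = base frame: x ahead of the robot, y to its left, z up, the work surface at z = 0. Lengths are in m, angles in rad, forces in N, time in s.
With the tool pointing down it reaches from about 0.35 to 0.85 m from the base axis. Payload 8.1 kg.
Tool frame: the origin (TCP) lies at the very end of the fingers, on their centre line; the grasp point (between the pads) lies 19 mm behind it; z points along the fingers, y is the line along which they close (so a half turn about z gives the same grasp; the last joint's range is limited). The gripper opens to 93 mm and grips with 3 to 60 N. Pads are 15 mm wide; open, the fingers measure 128 mm over their backs; the gripper's body (75 mm by 188 mm) begins 65 mm behind the grasp point.
Start: joints at [-1.213, 0.13, 1.488, -0, 1.523, -0.085], TCP at [0.257, -0.542, 0.219] pointing down, gripper open.
Joint ranges: [-2.96, 2.96], [-0.89, 2.26], [0.02, 2.5], [-1.34, 4.48], [0, 2.73], [-2.66, 2.66]. Speed limits (rad/s): [2.39, 2.39, 2.79, 3.14, 3.14, 3.14].

INTERFACE

Orientations are given as a rotation vector (axis times angle).
In Python, from plant import robot gives the robot as it stands.
- The arm moves only by the tool play_rows, never from a script. Its argument "deltas" is one flat list of numbers, 5 for each row, row after row: the shift along the tool's x, y, z in mm, then the turn about the tool's z in degrees, then the finger opening in mm, from 0 to 93. A call has 1 to 10 rows; each row shifts and turns the commanded pose from where the row before left it, along the tool's axes as they then stand; what a row does not reach is not made up. A row lasts 1/12 s, in which the tool goes at most 41.7 mm and 7.16 degrees, less where a joint would pass 70% of its speed; a pose out of reach is approached as far as the arm can. A call with a gripper value outside its range is refused whole. The fingers move at their own pace and stop on an object; "newtons" is the grip in N (left out, the last holds). Time passes only in rows, so rows that do not move let the fingers close. It gives the time, the measured TCP pose, the force, the opening and the grip force at its end, in the units of the state.
- robot.read_state(): the state, without advancing time (a new reading comes with each control period).
- robot.read_camera(name): name is "scene" or "top" or "wrist"; returns a dict with "pixels" (384x512x3 uint8, blue, green, red), "mtx" (3x3 intrinsics, pixels), "eye" and "rotation" of the camera in the world. Camera axes: x right, y up, looking along -z (the intrinsics and any distortion apply to the point x, -y, -z); pixel columns grow to the right and rows downward; lengths in m; the calibration is good to about 2 mm. A picture is of the moment at which its call begins. There is no depth.
- robot.close_job(): hands the job in; it is judged then, once.
The state is a dict: "t": time; "q": joint angles; "dq": joint speeds; "joint_torque": joint torques, N m; "tool_pos": TCP position; "orientation": TCP orientation; "force": force on the tool from outside, world axes, zero at the start; "wrist_torque": the same for the moment, N m; "opening": finger opening in m; "gripper_force": force on a finger pad.
Only numpy, scipy, OpenCV 4.12 (cv2) and the standard library are available. Lean on these libraries where they do the work, as an engineer would, in place of code of your own. Each camera call takes 0.05 s, during which the arm holds its last target. There are 200 camera calls.

## Working session

There is one attempt and no reset: what is moved stays moved. The work goes in short steps, Python scripts to look and compute and a tool call to move; the robot and the scene stay as the last step left them, time stands still between calls to the robot, and variables do not carry over. Pictures are saved under pics/ and viewed, at most 10 in all, crops included, and the job is handed in when it is done.

Besides the shell and the picture viewer there is one more tool, called after "Call:" by a JSON object that holds its "fn" and its "kwargs", one argument or row to a line. play_rows: Moves the arm, as the interface text tells. Its arguments: {"type":"object","properties":{"deltas":{"type":"array"},"newtons":{"type":"number"}},"required":["deltas"]}

```bash
ls; mkdir -p pics; cat > h.py <<'E'
import numpy as np, cv2
from plant import robot
def cam(n, save=None):
    c=robot.read_camera(n)
    if save: cv2.imwrite('pics/'+save+'.png',c['pixels'])
    return c
def ray(c,u,v):
    m=np.array(c['mtx']); 
    p=np.linalg.solve(m,[u,v,1.0]); d=np.array(c['rotation'])@np.array([p[0],-p[1],-p[2]])
    return np.array(c['eye']),d
def onz(c,u,v,z):
    e,d=ray(c,u,v); return e+d*(z-e[2])/d[2]
def proj(c,P):
    p=np.array(c['rotation']).T@(np.array(P)-c['eye']); p=np.array(c['mtx'])@[p[0],-p[1],-p[2]]; return p[:2]/p[2]
E
python3 - <<'E'
from h import *
for n in('scene','top'):
    c=cam(n,n+'0'); print({k:v for k,v in c.items() if k!='pixels'})
E
```

```text
pics
{'mtx': array([[398.58426745,   0.        , 258.46542942],
       [  0.        , 398.58426745, 186.80757754],
       [  0.        ,   0.        ,   1.        ]]), 'eye': array([ 0.84070896, -0.67725549,  1.23916478]), 'rotation': array([0.58893594, 0.11335281, 0.35298558])}
{'mtx': array([[414.6670372 ,   0.        , 250.88776796],
       [  0.        , 414.6670372 , 189.5432204 ],
       [  0.        ,   0.        ,   1.        ]]), 'eye': array([0.31203787, 0.02847127, 1.30754143]), 'rotation': array([ 0.17244538, -0.17088427, -1.58100194])}
```

```bash
sed -i "s/    if save/    c['rotation']=cv2.Rodrigues(np.array(c['rotation'],float))[0]\n    if save/" h.py; cat h.py | head -8
```

```text
import numpy as np, cv2
from plant import robot
def cam(n, save=None):
    c=robot.read_camera(n)
    c['rotation']=cv2.Rodrigues(np.array(c['rotation'],float))[0]
    if save: cv2.imwrite('pics/'+save+'.png',c['pixels'])
    return c
def ray(c,u,v):
```

View pics/scene0.png

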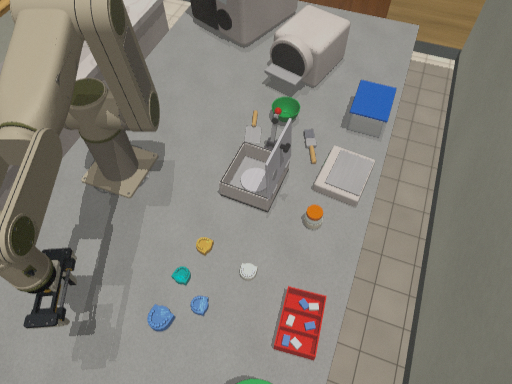

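View pics/top0.png

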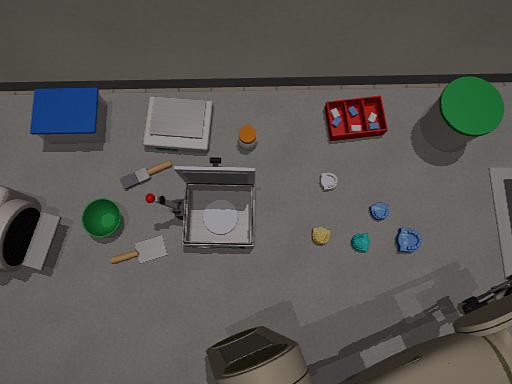

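```bash
python3 - <<'E'
from h import *
c=cam('top'); s=cam('scene')
im=c['pixels']; si=s['pixels']
def blue(im):
    hsv=cv2.cvtColor(im,cv2.COLOR_BGR2HSV); return cv2.inRange(hsv,(104,80,60),(125,255,255))
for cc in (c,s):
    m=blue(cc['pixels'])
    for k in cv2.findContours(m,cv2.RETR_EXTERNAL,cv2.CHAIN_APPROX_NONE)[0]:
        if cv2.contourArea(k)>60:
            P=np.array([onz(cc,u,v,0.016)[:2] for u,v in k[:,0]]).astype(np.float32)*1000
            print(cv2.boundingRect(k),P.mean(0),cv2.minAreaRect(P))
A=cv2.resize(im[155:265,135:265],None,fx=4.5,fy=4.5,interpolation=cv2.INTER_CUBIC)
B=cv2.resize(im[195:230,362:397],None,fx=5.5,fy=5.5,interpolation=cv2.INTER_CUBIC)
C=cv2.resize(si[288:323,182:217],None,fx=5.5,fy=5.5,interpolation=cv2.INTER_CUBIC)
out=np.zeros((495,800,3),np.uint8); out[:A.shape[0],:A.shape[1]]=A; out[:B.shape[0],600:600+B.shape[1]]=B; out[250:250+C.shape[0],600:600+C.shape[1]]=C
cv2.imwrite('pics/m1.png',out)
D=cv2.resize(si[95:215,210:320],None,fx=5,fy=5,interpolation=cv2.INTER_CUBIC); cv2.imwrite('pics/m2.png',D)
E
```

```text
(398, 228, 24, 24) [ 430.1405  -458.84738] ((430.5804443359375, -462.24578857421875), (71.16158294677734, 71.93034362792969), 84.65303802490234)
(370, 203, 19, 17) [ 525.38995 -377.36374] ((522.4230346679688, -376.63958740234375), (51.98822784423828, 54.481719970703125), 4.343550682067871)
(30, 87, 69, 47) [880.9257  645.55554] ((881.5014038085938, 645.6130981445312), (161.4822235107422, 216.3925323486328), 0.2006177008152008)
(147, 304, 28, 27) [ 428.8726  -458.03418] ((427.4906921386719, -458.1306457519531), (69.86614990234375, 80.62786102294922), 70.55686950683594)
(191, 296, 17, 20) [ 525.7849  -378.80966] ((525.0669555664062, -382.22271728515625), (49.61879348754883, 60.56821823120117), 25.081090927124023)
(350, 80, 46, 42) [842.22736 697.7546 ] ((840.9216918945312, 702.1152954101562), (162.23785400390625, 224.30267333984375), 0.04284616559743881)
```

View pics/m1.png

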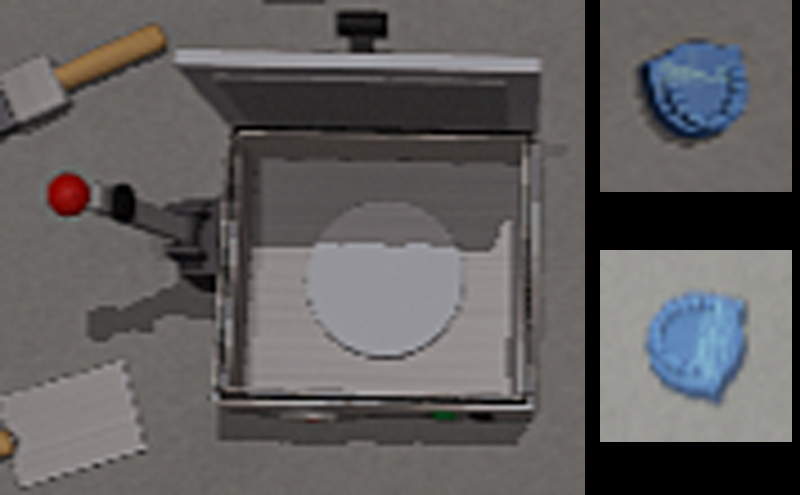

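View pics/m2.png

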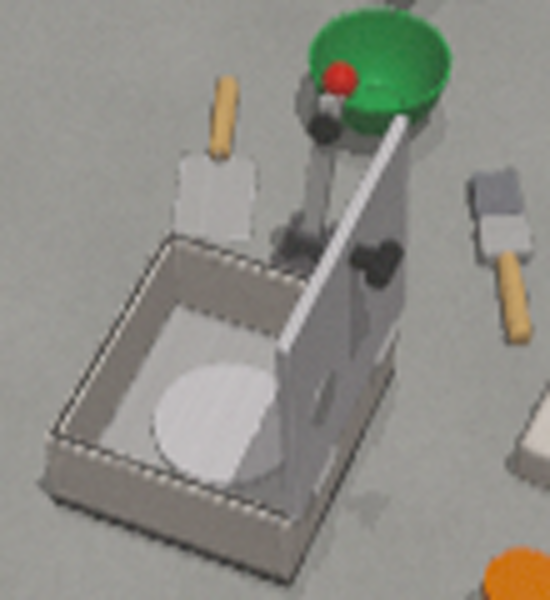

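m1: plate centre at top px ≈(220.3,217.2), red ball ≈(150,198), front rim corners ≈(183.4,243.4) and (253.4,245). Blue cast heel corners ≈(371,206) and (388,203), so its heel faces world +x. m2 shows the lid near upright, its black handle at scene px (286,147), and the ball at (278,111).

```bash
python3 - <<'E'
from h import *
np.set_printoptions(precision=4,suppress=True)
c=cam('top'); s=cam('scene'); st=robot.read_state()
print(cv2.Rodrigues(np.array(st['orientation']))[0],st['t'],st['opening'],st['force'])
a,b=onz(c,371.1,206.3,.022),onz(c,387.8,203.2,.022); print('heel',a,b,np.linalg.norm(a-b))
# plate centre by ellipse on mask crop: bright & shadowed - use points
im=c['pixels']
pl=[(203.0,217.2),(237.8,217.2),(220.3,199.7),(220.3,234.3)]
print('plate',[onz(c,u,v,.020) for u,v in pl], onz(c,220.4,217,.02))
s_pl=[(210+153/5,95+425/5)]; 
print('rim front',onz(c,135+218/4.5,155+398/4.5,.085),onz(c,135+533/4.5,155+405/4.5,.085))
# scene rim: left corner(52,433) front-right(300,520) back-left(172,237)
print('rim scene fl',onz(s,210+172/5,95+237/5,.085),'fr',onz(s,210+52/5,95+433/5,.085),'br',onz(s,210+297/5,95+522/5,.085))
def tri(p,q):
    e1,d1=ray(c,*p); e2,d2=ray(s,*q); d1/=np.linalg.norm(d1); d2/=np.linalg.norm(d2)
    t=np.linalg.lstsq(np.c_[d1,-d2],e2-e1,rcond=None)[0]; A=e1+d1*t[0];B=e2+d2*t[1]; return (A+B)/2,np.linalg.norm(A-B)
def red(cc,box):
    x0,y0,x1,y1=box; h=cv2.cvtColor(cc['pixels'][y0:y1,x0:x1],cv2.COLOR_BGR2HSV); m=cv2.inRange(h,(0,120,60),(7,255,255))|cv2.inRange(h,(172,120,60),(180,255,255))
    M=cv2.moments(m,True); return (x0+M['m10']/M['m00'],y0+M['m01']/M['m00'])
p,q=red(c,(140,185,160,210)),red(s,(265,100,290,120)); print('ball',p,q,tri(p,q))
print('handle',tri((135+361/4.5,155+23/4.5),(210+378/5,95+263/5)))
E
```

```text
[[ 0.9036  0.4285 -0.0002]
 [ 0.4285 -0.9036  0.0006]
 [ 0.     -0.0006 -1.    ]] 0.3 0.0927370852220606 [ 0.1782 -0.0096  0.762 ]
heel [ 0.5365 -0.3497  0.022 ] [ 0.5454 -0.4031  0.022 ] 0.054083906782492586
plate [array([0.5113, 0.1789, 0.02  ]), array([0.5094, 0.0698, 0.02  ]), array([0.5662, 0.1246, 0.02  ]), array([0.4567, 0.1247, 0.02  ])] [0.511  0.1244 0.02  ]
rim front [0.4244 0.2281 0.085 ] [0.4163 0.0227 0.085 ]
rim scene fl [0.4333 0.2239 0.085 ] fr [0.4221 0.026  0.085 ] br [0.6094 0.0174 0.085 ]
ball (149.84285714285716, 197.87142857142857) (277.5, 110.5) (array([0.5351, 0.2984, 0.219 ]), np.float64(0.000270252970398113))
handle (array([0.6256, 0.1196, 0.2539]), np.float64(0.003079534230180678))
```

```bash
cat >> h.py <<'E'
def go(P,yaw=None):
    "print tool-axis deltas (mm, deg) to a world TCP target; shift given in axes AFTER the turn"
    st=robot.read_state(); R=cv2.Rodrigues(np.array(st['orientation'],float))[0]
    y0=np.degrees(np.arctan2(R[1,0],R[0,0])); turn=0 if yaw is None else y0-yaw
    R2=R@cv2.Rodrigues(np.array([0,0,np.radians(turn)]))[0]
    print('t',round(st['t'],2),'pos',np.round(st['tool_pos'],4),'yaw',round(y0,2),'turn',round(turn,2),'shift after turn',np.round(R2.T@(np.array(P)-st['tool_pos'])*1000,1))
E
python3 -c "
from h import *
go((.526,-.377,.16),9.5)"
```

```text
t 0.3 pos [ 0.257  -0.542   0.2183] yaw 25.37 turn 15.87 shift after turn [ 292.5 -118.3   58.3]
```

Call:
{"fn": "play_rows", "kwargs": {
  "deltas": [0, 0, 0, 7, 93, 0, 0, 0, 7, 93, 0, 0, 0, 2, 93, 36, -15, 7, 0, 93, 36, -15, 7, 0, 93, 36, -15, 7, 0, 93, 36, -15, 7, 0, 93, 36, -15, 7, 0, 93, 36, -15, 7, 0, 93, 36, -15, 7, 0, 93]
}}

```text
t: 1.13
tool_pos: [0.4901, -0.3962, 0.1694]
orientation: [3.131, 0.257, 0.0]
force: [-0.0, -0.5, -0.4]
opening: 0.0931
gripper_force: 0.0
```

Call:
{"fn": "play_rows", "kwargs": {
  "deltas": [36, -15, 7, 0, 93, 4, 0, 3, 0, 93, 0, 0, 0, 0, 93, 0, 0, 0, 0, 93]
}}

```text
t: 1.47
tool_pos: [0.5253, -0.3761, 0.1592]
orientation: [-3.131, -0.258, 0.002]
force: [-0.4, -1.2, 0.2]
opening: 0.0934
gripper_force: 0.0
```

```bash
python3 -c "
from h import *
go((.526,-.377,.004),9.5)
c=cam('wrist','w1'); print(c['eye'],c['rotation'].round(3)); print(proj(c,(.519,-.378,.0)))
"
```

```text
t 1.47 pos [ 0.5253 -0.3761  0.1592] yaw 9.43 turn -0.07 shift after turn [  0.7   1.  155.2]
[ 0.60698929 -0.36372722  0.32509948] [[ 0.164  0.943  0.288]
 [-0.986  0.157  0.048]
 [ 0.    -0.292  0.956]]
[249.94319412 178.64554497]
```

View pics/w1.png

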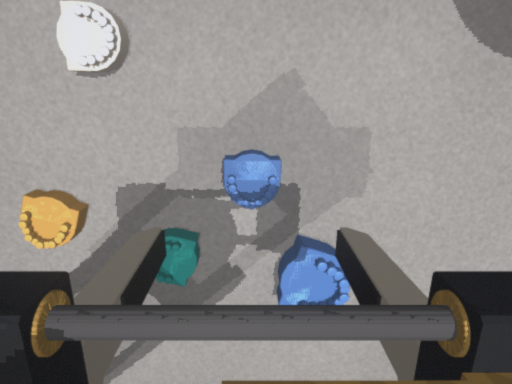

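w1: the small blue cast is at (252,180) with its heel edge along row ≈153, square to the image. Turquoise (178,258) and the larger blue (312,270) are clear of the finger swath.

```bash
python3 - <<'E'
from h import *
c=cam('wrist'); im=c['pixels']
m=cv2.inRange(cv2.cvtColor(im,cv2.COLOR_BGR2HSV),(104,90,40),(122,255,255)); m[:140]=0;m[215:]=0;m[:,:210]=0;m[:,295:]=0
for r in range(148,210,6):
    x=np.flatnonzero(m[r]); print(r,(x[0],x[-1]) if len(x) else None, end='; ')
k=max(cv2.findContours(m,0,1)[0],key=cv2.contourArea); print(cv2.boundingRect(k))
P=np.array([onz(c,u,v,.022)[:2]*1000 for u,v in k[:,0]],np.float32); print(cv2.minAreaRect(P))
k2=k[:,0]
x0=k2[:,0].min();x1=k2[:,0].max()
for u,v in((x0,160),(x1+1,160),(252,k2[:,1].min()),(252,k2[:,1].max())): print(u,v,[onz(c,u,v,z).round(4) for z in(0,.022)])
E
```

```text
148 None; 154 (np.int64(236), np.int64(265)); 160 (np.int64(223), np.int64(279)); 166 (np.int64(223), np.int64(279)); 172 (np.int64(223), np.int64(279)); 178 (np.int64(223), np.int64(279)); 184 (np.int64(223), np.int64(278)); 190 (np.int64(226), np.int64(276)); 196 (np.int64(230), np.int64(272)); 202 (np.int64(236), np.int64(265)); 208 None; (223, 150, 57, 58)
((524.1014404296875, -378.9141845703125), (55.658119201660156, 52.56800842285156), 7.9886908531188965)
223 160 [array([ 0.5331, -0.3494,  0.    ]), array([ 0.5381, -0.3504,  0.022 ])]
280 160 [array([ 0.5423, -0.4051, -0.    ]), array([ 0.5466, -0.4024,  0.022 ])]
252 150 [array([ 0.5476, -0.3761,  0.    ]), array([ 0.5516, -0.3753,  0.022 ])]
252 207 [array([ 0.4889, -0.3859, -0.    ]), array([ 0.4968, -0.3844,  0.022 ])]
```

```bash
python3 -c "
from h import *
go((.532,-.378,.004),9.4)"
```

```text
t 1.57 pos [ 0.5247 -0.3773  0.16  ] yaw 9.3 turn -0.1 shift after turn [  7.1   1.8 156. ]
```

Call:
{"fn": "play_rows", "kwargs": {
  "deltas": [7, 1, 20, 0, 80, 0, 0, 30, 0, 80, 0, 0, 30, 0, 80, 0, 0, 30, 0, 80, 0, 0, 25, 0, 80, 0, 0, 12, 0, 80, 0, 0, 8, 0, 80, 0, 0, 0, 0, 80, 0, 0, 0, 0, 80],
  "newtons": 18
}}

```text
t: 2.32
tool_pos: [0.5331, -0.3771, 0.0061]
orientation: [3.13, 0.255, 0.002]
force: [-0.4, 0.3, -0.4]
opening: 0.08
gripper_force: 0.0
```

Call:
{"fn": "play_rows", "kwargs": {
  "deltas": [0, 0, 0, 0, 62, 0, 0, 0, 0, 58, 0, 0, 0, 0, 50, 0, 0, 0, 0, 48, 0, 0, 0, 0, 48, 0, 0, 0, 0, 48, 0, 0, 0, 0, 48, 0, 0, 0, 0, 48]
}}

```text
t: 2.98
tool_pos: [0.5332, -0.3763, 0.0054]
orientation: [3.13, 0.257, 0.001]
force: [-0.5, -0.3, 5.3]
opening: 0.0541
gripper_force: 18.0
```

Call:
{"fn": "play_rows", "kwargs": {
  "deltas": [0, 0, -5, 0, 48, 0, 0, -15, 0, 48, 0, 0, -30, 0, 48, 0, 0, -30, 0, 48, 0, 0, -30, 0, 48, 0, 0, -30, 0, 48, 0, 0, -20, 0, 48, 0, 0, 0, -3, 48, 0, 0, 0, -6, 48, 0, 0, 0, -7, 48],
  "newtons": 22
}}

```text
t: 3.82
tool_pos: [0.533, -0.3762, 0.1665]
orientation: [3.062, 0.697, 0.002]
force: [-0.9, -0.1, -1.8]
opening: 0.0537
gripper_force: 22.0
```

Call:
{"fn": "play_rows", "kwargs": {
  "deltas": [0, 0, 0, -7, 48, 0, 0, 0, -7, 48, 0, 0, 0, -7, 48, 0, 0, 0, -7, 48, 0, 0, 0, -7, 48, 0, 0, 0, -7, 48, 0, 0, 0, -7, 48, 0, 0, 0, -7, 48, 0, 0, 0, -7, 48, 0, 0, 0, -7, 48]
}}

```text
t: 4.65
tool_pos: [0.5326, -0.3759, 0.1655]
orientation: [2.108, 2.329, -0.0]
force: [0.4, 0.4, -1.5]
opening: 0.0535
gripper_force: 22.0
```

Call:
{"fn": "play_rows", "kwargs": {
  "deltas": [0, 0, 0, -7, 48, 0, 0, 0, -7, 48, 0, 0, 0, -7, 48, 0, 0, 0, -7, 48, 0, 0, 0, -7, 48, 0, 0, 0, -7, 48, 0, 0, 0, -7, 48, 0, 0, 0, -7, 48, 0, 0, 0, -7, 48, 0, 0, 0, -7, 48]
}}

```text
t: 5.48
tool_pos: [0.5326, -0.3759, 0.1655]
orientation: [-0.39, -3.117, 0.0]
force: [0.0, 0.5, -1.1]
opening: 0.0538
gripper_force: 22.0
```

```bash
python3 -c "
from h import *
print(robot.read_state()['q'].round(2) if hasattr(robot.read_state()['q'],'round') else robot.read_state()['q'],robot.read_state()['opening'])
go((.46,.125,.19),177.3)"
```

```text
[-0.69  0.3   1.4  -0.    1.45 -2.01] 0.053792230977551286
t 5.48 pos [ 0.5326 -0.3759  0.1655] yaw 165.72 turn -11.58 shift after turn [ 96.1 496.9 -24.5]
```

Call:
{"fn": "play_rows", "kwargs": {
  "deltas": [0, 0, 0, -6, 48, 0, 0, 0, -5.6, 48, 4, 16, -6, 0, 48, 7, 30, -6, 0, 48, 7, 35, -6, 0, 48, 7, 35, -6, 0, 48, 7, 35, 0, 0, 48, 7, 35, 0, 0, 48, 7, 35, 0, 0, 48, 7, 35, 0, 0, 48]
}}

```text
t: 6.32
tool_pos: [0.4927, -0.116, 0.1896]
orientation: [0.083, 3.14, -0.0]
force: [1.2, -0.0, -0.7]
opening: 0.0538
gripper_force: 22.0
```

Call:
{"fn": "play_rows", "kwargs": {
  "deltas": [7, 35, 0, 0, 48, 7, 35, 0, 0, 48, 7, 35, 0, 0, 48, 7, 35, 0, 0, 48, 7, 35, 0, 0, 48, 7, 34, 0, 0, 48, 5, 20, 0, 0, 48, 3, 12, 0, 0, 48, 0, 0, 0, 0, 48, 0, 0, 0, 0, 48]
}}

```text
t: 7.15
tool_pos: [0.456, 0.1261, 0.1893]
orientation: [0.08, 3.14, -0.0]
force: [0.5, -0.7, -2.3]
opening: 0.0539
gripper_force: 22.0
```

```bash
python3 -c "
from h import *
go((.5005,.1249,.19),177.3)
c=cam('wrist','w2'); print(c['eye'],proj(c,(.511,.1244,.02)))
for a in ((-95,-105),(-95,105),(95,-105),(95,105)):
    t=np.radians(-2.7); x,y=a; print(a,proj(c,(.511+(x*np.cos(t)-y*np.sin(t))/1000,.1244+(x*np.sin(t)+y*np.cos(t))/1000,.085)).round(1))
"
```

```text
t 7.15 pos [0.456  0.1261 0.1893] yaw 177.08 turn -0.22 shift after turn [-44.5   0.9  -0.6]
[0.37557042 0.12935856 0.35528781] [252.27520365 217.36798862]
(-95, -105) [122.4 138.6]
(-95, 105) [382.6 137.6]
(95, -105) [145.  333.6]
(95, 105) [360.8 333. ]
```

View pics/w2.png

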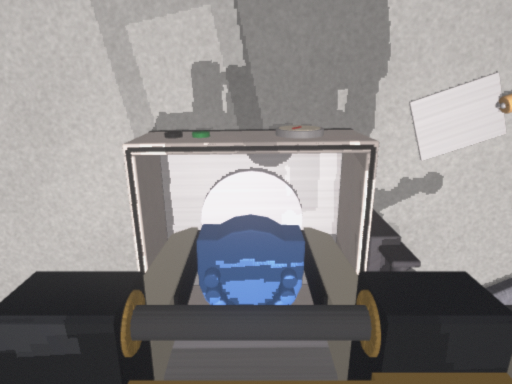

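w2: cast held straight, plate visible with left/right edges at columns 202/303 and near edge at row ≈169; I'll fit the plate arc.

```bash
python3 - <<'E'
from h import *
c=cam('wrist'); g=cv2.cvtColor(c['pixels'],cv2.COLOR_BGR2GRAY)
# radial edge: strongest gradient along rays from (252,217), upper half; on plane z=.02
g=cv2.GaussianBlur(g,(3,3),0).astype(float)
P=[]
for a in np.radians(np.arange(185,356,5)):
    r=np.arange(40,58,.5); u=252.3+r*np.cos(a); v=219+r*np.sin(a)
    s=cv2.remap(g.astype(np.float32),u.astype(np.float32)[None],v.astype(np.float32)[None],1)[0]
    d=np.abs(s[4:]-s[:-4]); i=d.argmax(); 
    if d[i]>12: P.append(onz(c,u[i+2],v[i+2],.02)[:2]*1000)
P=np.array(P); print(len(P))
from scipy.optimize import least_squares
f=least_squares(lambda p:np.hypot(*(P-p[:2]).T)-p[2],[511,124,55],loss='soft_l1'); print(f.x,np.abs(f.fun).round(1))
f=least_squares(lambda p:np.hypot(*(P-p[:2]).T)-55,[511,124],loss='soft_l1'); print(f.x)
for n,p in(('fl',(128,147)),('fr',(375,146)),):print(n,onz(c,*p,.085))
# same on top
c=cam('top'); g=cv2.cvtColor(c['pixels'],cv2.COLOR_BGR2GRAY); g=cv2.GaussianBlur(g,(3,3),0).astype(np.float32)
E
```

```text
33
[512.62052957 123.21476746  53.48048634] [0.7 0.1 0.1 0.4 0.3 0.2 0.  0.2 0.2 0.  0.2 0.1 0.1 0.2 0.2 0.1 0.4 0.1
 0.1 0.2 0.3 0.1 0.5 0.1 2.8 0.1 0.1 0.2 0.3 0.2 0.3 0.2 0.2]
[514.48326443 123.13637549]
fl [0.41823217 0.026847   0.085     ]
fr [0.42785952 0.22731779 0.085     ]
```

```bash
python3 -c "
from h import *
go((.5025,.124,.028),177.3)"
```

```text
t 7.3 pos [0.4563 0.1249 0.1889] yaw 176.92 turn -0.38 shift after turn [-46.1   1.4 160.9]
```

Call:
{"fn": "play_rows", "kwargs": {
  "deltas": [-15, 1, 0, 0, 48, -20, 0, 0, 0, 48, -11, 0, 5, 0, 48, 0, 0, 25, 0, 48, 0, 0, 30, 0, 48, 0, 0, 30, 0, 48, 0, 0, 30, 0, 48, 0, 0, 20, 0, 48, 0, 0, 10, 0, 48, 0, 0, 5, 0, 48]
}}

```text
t: 8.13
tool_pos: [0.501, 0.1232, 0.0318]
orientation: [-0.085, -3.137, 0.001]
force: [0.2, 0.4, -1.3]
opening: 0.0539
gripper_force: 22.0
```

Call:
{"fn": "play_rows", "kwargs": {
  "deltas": [0, 0, 3, 0, 48, 0, 0, 2, 0, 48, 0, 0, 0, 0, 48, 0, 0, 0, 0, 48]
}}

```text
t: 8.47
tool_pos: [0.5033, 0.1244, 0.03]
orientation: [0.083, 3.138, 0.001]
force: [-0.4, -0.3, -0.6]
opening: 0.0538
gripper_force: 22.0
```

```bash
python3 -c "
from h import *
go((.5025,.124,.0255),177.3); print(robot.read_state()['force'])"
```

```text
t 8.47 pos [0.5033 0.1244 0.03  ] yaw 176.97 turn -0.33 shift after turn [ 0.8 -0.4  4.5]
[-0.37191707 -0.26722541 -0.62678972]
```

Call:
{"fn": "play_rows", "kwargs": {
  "deltas": [0, 0, 1, 0, 48, 0, 0, 1, 0, 48, 0, 0, 0.5, 0, 48, 0, 0, 0, 0, 48]
}}

```text
t: 8.8
tool_pos: [0.5021, 0.1243, 0.0262]
orientation: [0.083, 3.14, 0.0]
force: [0.5, 0.8, -1.6]
opening: 0.0535
gripper_force: 22.0
```

Call:
{"fn": "play_rows", "kwargs": {
  "deltas": [0, 0, 0.5, 0, 48, 0, 0, 0.5, 0, 48, 0, 0, 0, 0, 48]
}}

```text
t: 9.05
tool_pos: [0.5022, 0.1243, 0.0254]
orientation: [0.083, 3.14, 0.0]
force: [-1.4, -0.9, 3.5]
opening: 0.0536
gripper_force: 22.0
```

Contact (≈+4 N). Release gently.

Call:
{"fn": "play_rows", "kwargs": {
  "deltas": [0, 0, 0.3, 0, 54, 0, 0, 0, 0, 55, 0, 0, 0, 0, 57, 0, 0, 0, 0, 60, 0, 0, 0, 0, 64, 0, 0, 0, 0, 68, 0, 0, 0, 0, 72, 0, 0, 0, 0, 72, 0, 0, 0, 0, 72],
  "newtons": 5
}}

```text
t: 9.8
tool_pos: [0.5021, 0.1243, 0.0248]
orientation: [-0.083, -3.14, 0.0]
force: [1.0, 0.3, -0.1]
opening: 0.072
gripper_force: 0.0
```

Call:
{"fn": "play_rows", "kwargs": {
  "deltas": [0, 0, -5, 0, 72, 0, 0, -15, 0, 72, 0, 0, -30, 0, 72, 0, 0, -30, 0, 72, 0, 0, -35, 0, 72, 10, 0, -35, 0, 72, 20, 0, -35, 0, 72, 20, 0, -35, 0, 72, 10, 0, -20, 0, 72, 0, 0, -10, 0, 72]
}}

```text
t: 10.63
tool_pos: [0.4424, 0.1279, 0.2796]
orientation: [0.082, 3.134, 0.002]
force: [0.6, 0.2, 0.5]
opening: 0.0719
gripper_force: 0.0
```

```bash
python3 -c "
from h import *
go((.6256,.1196,.33),177.3)
c=cam('wrist'); w=c['pixels']; t=cam('top')['pixels'][175:260,170:260]; s=cam('scene')['pixels'][110:215,210:320]
o=np.zeros((600,800,3),np.uint8); o[:300,:400]=cv2.resize(w,(400,300)); o[:340,410:770]=cv2.resize(t,(360,340),interpolation=2); o[300:600,:314]=cv2.resize(s,(314,300),interpolation=2)
cv2.imwrite('pics/m3.png',o)
"
```

```text
t 10.63 pos [0.4424 0.1279 0.2796] yaw 177.0 turn -0.3 shift after turn [-183.7    0.4  -49.2]
```

View pics/m3.png

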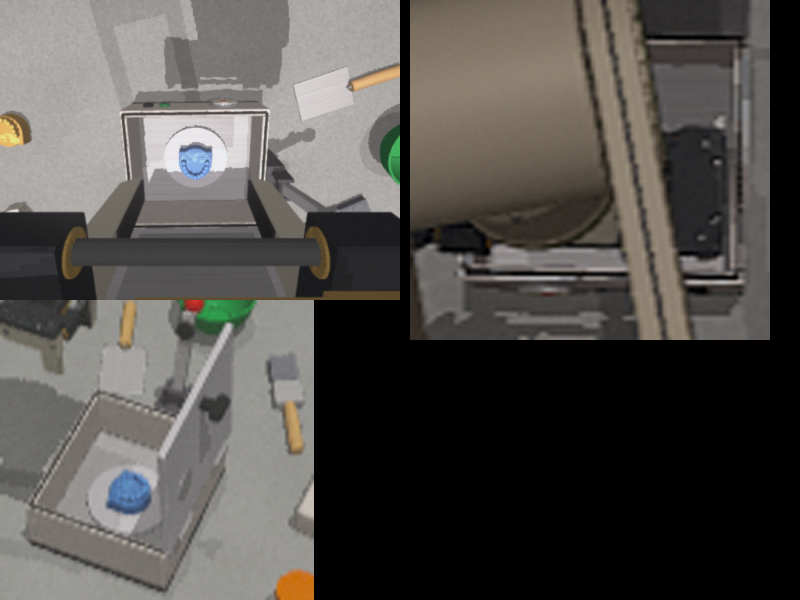

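m3: the cast stands upright on the plate (wrist panel ≈(196,161), plate centre ≈(195,157)), lid untouched. Quick numeric centring check, and the lid handle before moving to it.

```bash
python3 - <<'E'
from h import *
c=cam('wrist'); im=c['pixels']
m=cv2.inRange(cv2.cvtColor(im,cv2.COLOR_BGR2HSV),(104,90,40),(122,255,255)); m[:150]=0;m[260:]=0
k=max(cv2.findContours(m,0,1)[0],key=cv2.contourArea)[:,0]; b=cv2.boundingRect(k); print(b)
uc=b[0]+b[2]/2
print('heel bottom',onz(c,uc,b[1],.02),'heel top',onz(c,uc,b[1],.042),'front top',onz(c,uc,b[1]+b[3],.042),'front teeth',onz(c,uc,b[1]+b[3],.052))
g=cv2.GaussianBlur(cv2.cvtColor(im,cv2.COLOR_BGR2GRAY),(3,3),0)
P=[];p0=proj(c,(.513,.1236,.02)); R=abs(proj(c,(.513,.1786,.02))[0]-p0[0]); print(p0,R)
for a in np.radians(np.r_[150:391:5]):
    r=np.arange(R-7,R+7,.5); u=p0[0]+r*np.cos(a); v=p0[1]+r*np.sin(a)
    s=cv2.remap(g.astype(np.float32),u.astype(np.float32)[None],v.astype(np.float32)[None],1)[0]
    d=np.abs(s[4:]-s[:-4]); i=d.argmax()
    if d[i]>12: P.append(onz(c,u[i+2],v[i+2],.02)[:2]*1000)
P=np.array(P)
from scipy.optimize import least_squares
f=least_squares(lambda p:np.hypot(*(P-p[:2]).T)-p[2],[511,124,55],loss='soft_l1'); print(len(P),f.x)
s=cam('scene')
m=cv2.inRange(s['pixels'],(0,0,0),(70,70,70))[135:165,272:300]; print(cv2.connectedComponentsWithStats(m)[2:])
E
```

```text
(230, 191, 42, 41)
heel bottom [0.49530808 0.1246446  0.02      ] heel top [0.48835771 0.12496668 0.042     ] front top [0.54407999 0.12205394 0.042     ] front teeth [0.53952339 0.12227339 0.052     ]
[250.9102598  203.67552448] 41.27954635057259
43 [513.80751861 123.17923477  54.06849446]
(array([[  0,   0,  28,  30, 777],
       [  0,   9,   2,   3,   6],
       [  8,   9,  10,   8,  57]], dtype=int32), array([[13.64092664, 14.70785071],
       [ 0.5       , 10.        ],
       [12.94736842, 12.14035088]]))
```

```bash
python3 - <<'E'
from h import *
c=cam('wrist'); im=c['pixels']
for r in range(178,236,1): print(r,im[r,250].tolist(),im[r,236].tolist(),end=' | ')
print()
for r in (184,185,186,188,230,231,232): print(r,onz(c,251,r,.02)[0].round(4),onz(c,251,r,.042)[0].round(4))
E
```

```text
178 [234, 230, 234] [235, 232, 235] | 179 [233, 231, 234] [235, 232, 235] | 180 [233, 231, 234] [234, 231, 235] | 181 [235, 232, 234] [237, 234, 235] | 182 [237, 235, 235] [239, 235, 235] | 183 [236, 233, 235] [237, 234, 235] | 184 [233, 230, 233] [234, 231, 235] | 185 [220, 217, 221] [233, 230, 234] | 186 [158, 154, 159] [234, 231, 235] | 187 [145, 140, 146] [234, 232, 235] | 188 [139, 132, 135] [235, 232, 234] | 189 [122, 102, 97] [223, 221, 223] | 190 [113, 88, 79] [160, 155, 160] | 191 [113, 88, 79] [145, 141, 145] | 192 [115, 90, 79] [138, 131, 133] | 193 [142, 106, 90] [124, 107, 103] | 194 [196, 142, 114] [113, 89, 80] | 195 [219, 163, 131] [112, 87, 77] | 196 [220, 164, 132] [114, 89, 79] | 197 [220, 165, 131] [131, 98, 83] | 198 [223, 171, 136] [179, 131, 105] | 199 [229, 190, 151] [220, 165, 132] | 200 [234, 207, 164] [223, 172, 138] | 201 [235, 208, 165] [223, 172, 138] | 202 [233, 203, 161] [224, 174, 140] | 203 [228, 189, 149] [221, 166, 133] | 204 [235, 206, 164] [220, 164, 132] | 205 [232, 198, 157] [221, 166, 133] | 206 [227, 183, 145] [222, 171, 137] | 207 [231, 194,
[... 503 characters left out ...]
83, 140] | 221 [230, 173, 134] [232, 170, 128] | 222 [230, 173, 133] [220, 156, 118] | 223 [230, 173, 133] [226, 165, 125] | 224 [228, 170, 131] [229, 167, 127] | 225 [217, 157, 121] [226, 164, 125] | 226 [156, 112, 89] [221, 163, 131] | 227 [123, 91, 75] [198, 159, 144] | 228 [124, 92, 76] [178, 163, 163] | 229 [175, 127, 99] [172, 165, 172] | 230 [235, 181, 139] [168, 163, 169] | 231 [239, 191, 147] [167, 162, 167] | 232 [238, 183, 138] [168, 163, 168] | 233 [234, 174, 132] [165, 160, 166] | 234 [221, 166, 138] [164, 158, 164] | 235 [175, 163, 164] [166, 160, 166] | 
184 0.4829 0.4765
185 0.4842 0.4778
186 0.4856 0.4791
188 0.4883 0.4817
230 0.5478 0.538
231 0.5493 0.5394
232 0.5507 0.5408
```

Call:
{"fn": "play_rows", "kwargs": {
  "deltas": [0, 0, -30, 0, 60, -10, 0, -20, 0, 60, -30, 0, 0, 0, 60, -35, 0, 0, 0, 60, -35, 0, 0, 0, 60, -35, 0, 0, 0, 60, -28, 0, 0, 0, 60, -10, 0, 0, 0, 60, 0, 0, 0, 0, 60, 0, 0, 0, 0, 60]
}}

```text
t: 11.77
tool_pos: [0.6247, 0.1175, 0.3218]
orientation: [-0.084, -3.136, 0.001]
force: [-0.1, -0.1, -0.2]
opening: 0.06
gripper_force: 0.0
```

```bash
python3 -c "
from h import *
go((.626,.1192,.236),177.3)
c=cam('wrist','w3'); print(proj(c,(.626,.1192,.255)),proj(c,(.626,.1342,.255)),proj(c,(.626,.1042,.255)))
"
```

```text
t 11.77 pos [0.6247 0.1175 0.3218] yaw 176.94 turn -0.36 shift after turn [-1.6  1.9 85.8]
[254.09212064 202.11220186] [274.46299544 201.08979057] [233.76172099 203.1325817 ]
```

View pics/w3.png

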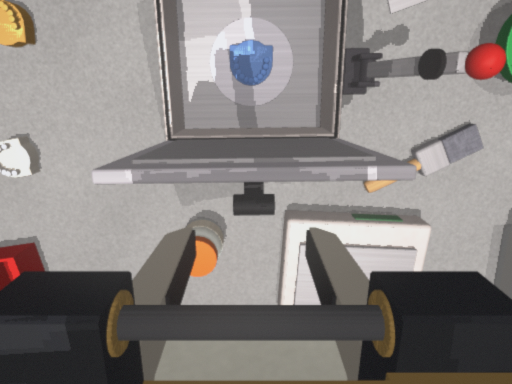

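w3: handle spans columns 233–275, centre (254,204), matching the prediction (254,202); cast appears centred on the plate at (251,62). Descending.

Call:
{"fn": "play_rows", "kwargs": {
  "deltas": [-2, 1.5, 20, 0, 60, 0, 0, 30, 0, 60, 0, 0, 20, 0, 60, 0, 0, 12, 0, 60, 0, 0, 4, 0, 60, 0, 0, 0, 0, 60, 0, 0, 0, 0, 60],
  "newtons": 12
}}

```text
t: 12.4
tool_pos: [0.6273, 0.1193, 0.2404]
orientation: [0.083, 3.139, 0.0]
force: [0.2, -0.3, -0.9]
opening: 0.0599
gripper_force: 0.0
```

Call:
{"fn": "play_rows", "kwargs": {
  "deltas": [0, 0, 0, 0, 45, 0, 0, 0, 0, 36, 0, 0, 0, 0, 32, 0, 0, 0, 0, 28, 0, 0, 0, 0, 26, 0, 0, 0, 0, 26, 0, 0, 0, 0, 26, 0, 0, 0, 0, 26]
}}

```text
t: 13.07
tool_pos: [0.6272, 0.1196, 0.2392]
orientation: [0.083, 3.14, 0.001]
force: [0.2, 2.2, 2.4]
opening: 0.0297
gripper_force: 12.0
```

```bash
python3 - <<'E'
from h import *
go((.626,.1192,.236),177.3)
st=robot.read_state(); print(st['force'],st['opening'])
t=np.radians(-2.7); ux=np.array([np.cos(t),np.sin(t)])
H=np.array([.513,.1236])+.095*ux
p=np.array(st['tool_pos']); rx=(p[:2]-H)@ux; rz=p[2]+.019-.09; print(rx,rz,np.hypot(rx,rz))
phi0=np.arctan2(rz,-rx); r=.1672; end=np.radians(9.3); 
N=36; w=np.r_[.3,.6,np.ones(N-6),.8,.6,.4,.2]; ph=phi0+np.r_[0,np.cumsum(w)]/w.sum()*(end-phi0)
X=-r*np.cos(ph); Z=r*np.sin(ph)
print(np.degrees(phi0)-9.3); print([[float(round(-a,1)),float(round(-b,1))] for a,b in zip(np.diff(X)*1000,np.diff(Z)*1000)])
E
```

```text
t 13.07 pos [0.6272 0.1196 0.2392] yaw 176.99 turn -0.31 shift after turn [ 1.2 -0.4  3.2]
[0.1855595  2.16798323 2.4191201 ] 0.02972523124880851
0.019306937434736434 0.16820404630363509 0.16930847298946453
87.24791591376163
[[2.3, -0.2], [4.6, -0.4], [7.7, -0.4], [7.7, -0.0], [7.7, 0.3], [7.7, 0.7], [7.7, 1.0], [7.6, 1.4], [7.5, 1.8], [7.4, 2.1], [7.3, 2.4], [7.2, 2.8], [7.1, 3.1], [6.9, 3.4], [6.8, 3.8], [6.6, 4.1], [6.4, 4.4], [6.2, 4.7], [6.0, 4.9], [5.7, 5.2], [5.5, 5.5], [5.2, 5.7], [5.0, 5.9], [4.7, 6.2], [4.4, 6.4], [4.1, 6.6], [3.8, 6.8], [3.5, 6.9], [3.1, 7.1], [2.8, 7.2], [2.5, 7.3], [2.1, 7.4], [1.4, 6.0], [0.9, 4.5], [0.6, 3.0], [0.3, 1.5]]
```

Call:
{"fn": "play_rows", "kwargs": {
  "deltas": [2.3, 0, -0.2, 0, 26, 4.6, 0, -0.4, 0, 26, 7.7, 0, -0.4, 0, 26, 7.7, 0, 0, 0, 26, 7.7, 0, 0.3, 0, 26, 7.7, 0, 0.7, 0, 26, 7.7, 0, 1, 0, 26, 7.6, 0, 1.4, 0, 26, 7.5, 0, 1.8, 0, 26, 7.4, 0, 2.1, 0, 26],
  "newtons": 14
}}

```text
t: 13.9
tool_pos: [0.5585, 0.1223, 0.2328]
orientation: [0.084, 3.14, -0.001]
force: [1.3, -1.5, 4.5]
opening: 0.0296
gripper_force: 14.0
```

Call:
{"fn": "play_rows", "kwargs": {
  "deltas": [7.3, 0, 2.4, 0, 26, 7.2, 0, 2.8, 0, 26, 7.1, 0, 3.1, 0, 26, 6.9, 0, 3.4, 0, 26, 6.8, 0, 3.8, 0, 26, 6.6, 0, 4.1, 0, 26, 6.4, 0, 4.4, 0, 26, 6.2, 0, 4.7, 0, 26, 6, 0, 4.9, 0, 26, 5.7, 0, 5.2, 0, 26]
}}

```text
t: 14.73
tool_pos: [0.4917, 0.125, 0.1932]
orientation: [-0.084, -3.139, 0.004]
force: [-2.2, -6.0, 4.6]
opening: 0.03
gripper_force: 14.0
```

Call:
{"fn": "play_rows", "kwargs": {
  "deltas": [5.5, 0, 5.5, 0, 26, 5.2, 0, 5.7, 0, 26, 5, 0, 5.9, 0, 26, 4.7, 0, 6.2, 0, 26, 4.4, 0, 6.4, 0, 26, 4.1, 0, 6.6, 0, 26, 3.8, 0, 6.8, 0, 26, 3.5, 0, 6.9, 0, 26, 3.1, 0, 7, 0, 26, 2.8, 0, 7, 0, 26]
}}

```text
t: 15.57
tool_pos: [0.4493, 0.1267, 0.1283]
orientation: [-0.084, -3.138, 0.005]
force: [0.5, -8.3, 2.0]
opening: 0.0303
gripper_force: 14.0
```

Call:
{"fn": "play_rows", "kwargs": {
  "deltas": [1.3, 0, 4, 0, 26, 1.3, 0, 4, 0, 26, 1, 0, 4, 0, 26, 0.8, 0, 3, 0, 26, 0, 0, 0, 0, 26]
}}

```text
t: 15.98
tool_pos: [0.4443, 0.1269, 0.1125]
orientation: [-0.084, -3.136, 0.006]
force: [1.2, -7.8, -4.6]
opening: 0.0298
gripper_force: 14.0
```

Call:
{"fn": "play_rows", "kwargs": {
  "deltas": [0.3, 0, 2.5, 0, 26, 0.3, 0, 2.5, 0, 26, 0.2, 0, 2, 0, 26, 0, 0, 1.5, 0, 26, 0, 0, 1, 0, 26, 0, 0, 1, 0, 26, 0, 0, 1, 0, 26, 0, 0, 0, 0, 26]
}}

```text
t: 16.65
tool_pos: [0.4422, 0.1269, 0.1008]
orientation: [-0.083, -3.133, 0.006]
force: [-6.0, -8.5, 1.3]
opening: 0.03
gripper_force: 14.0
```

Call:
{"fn": "play_rows", "kwargs": {
  "deltas": [0, 0, 1, 0, 26, 0, 0, 1, 0, 26, 0, 0, 0, 0, 26]
}}

```text
t: 16.9
tool_pos: [0.4419, 0.1269, 0.0987]
orientation: [-0.083, -3.132, 0.006]
force: [-6.2, -8.9, 0.6]
opening: 0.0298
gripper_force: 14.0
```

Call:
{"fn": "play_rows", "kwargs": {
  "deltas": [0, 0, 1, 0, 26, 0, 0, 0.5, 0, 26, 0, 0, 0, 0, 26]
}}

```text
t: 17.15
tool_pos: [0.4418, 0.127, 0.0974]
orientation: [-0.083, -3.132, 0.006]
force: [-7.9, -9.1, 2.4]
opening: 0.0296
gripper_force: 14.0
```

Call:
{"fn": "play_rows", "kwargs": {
  "deltas": [0, 0, 0, 0, 34, 0, 0, 0, 0, 42, 0, 0, 0, 0, 50, 0, 0, 0, 0, 50, 0, 0, -10, 0, 50, 0, 0, -20, 0, 50, 0, 0, -25, 0, 30, 0, 0, -5, 0, 10, 0, 0, 0, 0, 0, 0, 0, 0, 0, 0]
}}

```text
t: 17.98
tool_pos: [0.4461, 0.1289, 0.1599]
orientation: [0.083, 3.14, 0.0]
force: [0.5, -0.3, -0.5]
opening: 0.0278
gripper_force: 0.0
```

```bash
python3 - <<'E'
from h import *
go((.4431,.1269,.130),177.3)
s=cam('scene'); c=cam('wrist')
t=np.radians(-2.7); ux=np.array([np.cos(t),np.sin(t)]);uy=np.array([-ux[1],ux[0]])
U=lambda x,y,z: np.r_[np.array([.513,.1236])+x*ux+y*uy,z]
for n,k in(('scene',s),('wrist',c)): print(n,'handle',proj(k,U(-.07,0,.117)).round(1),'lid front corners',proj(k,U(-.095,-.105,.095)).round(1),proj(k,U(-.095,.105,.095)).round(1),proj(k,U(-.095,.105,.105)).round(1))
o=np.zeros((400,800,3),np.uint8); o[:300,:400]=cv2.resize(c['pixels'],(400,300)); o[:400,405:795]=cv2.resize(s['pixels'][95:215,205:322],(390,400),interpolation=2); cv2.imwrite('pics/m4.png',o)
E
```

```text
t 17.98 pos [0.4461 0.1289 0.1599] yaw 176.97 turn -0.33 shift after turn [ 3.  -2.1 29.9]
scene handle [236.5 156.6] lid front corners [217.5 179.8] [242.7 138.2] [242.6 136.5]
wrist handle [248.8 209.1] lid front corners [ 99.5 165.6] [398.1 164. ] [404.4 167.3]
```

View pics/m4.png

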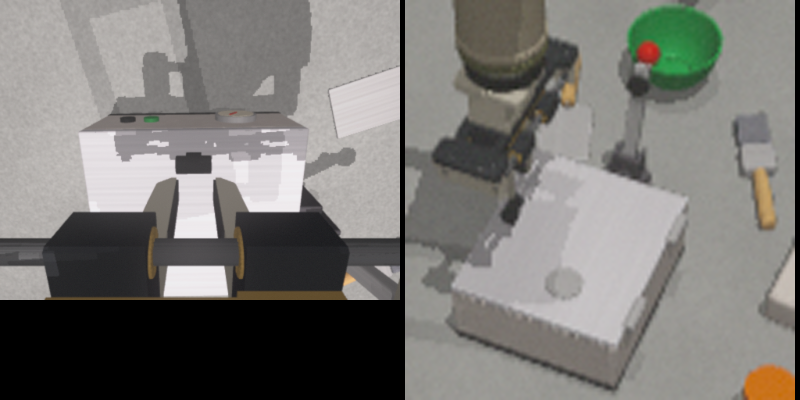

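m4: lid looks shut flat, handle at wrist (247,210) vs. predicted-shut (249,209). I'll press lightly on the handle's top with closed fingers to be sure.

Call:
{"fn": "play_rows", "kwargs": {
  "deltas": [2, -1, 10, 0, 0, 0, 0, 10, 0, 0, 0, 0, 6, 0, 0, 0, 0, 3, 0, 0, 0, 0, 2, 0, 0, 0, 0, 1, 0, 0, 0, 0, 0, 0, 0]
}}

```text
t: 18.67
tool_pos: [0.4438, 0.1279, 0.1276]
orientation: [-0.083, -3.14, 0.0]
force: [-1.0, -0.3, -0.0]
opening: 0.0004
gripper_force: 0.0
```

Call:
{"fn": "play_rows", "kwargs": {
  "deltas": [0, 0, 1, 0, 0, 0, 0, 1, 0, 0, 0, 0, 0, 0, 0]
}}

```text
t: 18.92
tool_pos: [0.444, 0.1279, 0.1259]
orientation: [0.083, 3.14, 0.0]
force: [-0.3, 0.3, 0.3]
opening: 0.0004
gripper_force: 0.0
```

Call:
{"fn": "play_rows", "kwargs": {
  "deltas": [0, 0, 1, 0, 0, 0, 0, 0.5, 0, 0, 0, 0, 0, 0, 0]
}}

```text
t: 19.17
tool_pos: [0.4442, 0.1279, 0.1251]
orientation: [0.083, 3.14, 0.0]
force: [-2.1, 0.3, 5.5]
opening: 0.0006
gripper_force: 2.8
```

Call:
{"fn": "play_rows", "kwargs": {
  "deltas": [0, 0, 0.5, 0, 0, 0, 0, 0.5, 0, 0, 0, 0, 0, 0, 0]
}}

```text
t: 19.42
tool_pos: [0.4442, 0.128, 0.1249]
orientation: [0.083, 3.14, 0.0]
force: [-6.0, -2.4, 12.6]
opening: 0.0004
gripper_force: 6.4
```

Call:
{"fn": "play_rows", "kwargs": {
  "deltas": [0, 0, 0.5, 0, 0, 0, 0, 0.5, 0, 0, 0, 0, 0, 0, 0]
}}

```text
t: 19.67
tool_pos: [0.4443, 0.128, 0.1248]
orientation: [0.083, 3.139, 0.0]
force: [-9.0, -1.5, 20.4]
opening: 0.0008
gripper_force: 10.1
```

Call:
{"fn": "play_rows", "kwargs": {
  "deltas": [0, 0, -10, 0, 0, 0, 0, -30, 0, 10, 0, 0, -40, 0, 30, 0, 0, -40, 0, 45, 0, 0, -40, 0, 50, 0, 0, -15, 3, 50, 0, 0, 0, 7, 50, 0, 0, 0, 7, 50, 0, 0, 0, 7, 50, 0, 0, 0, 7, 50]
}}

```text
t: 20.5
tool_pos: [0.444, 0.1279, 0.2977]
orientation: [0.928, 3.001, 0.0]
force: [-0.5, 1.0, -0.5]
opening: 0.0494
gripper_force: 0.0
```

Call:
{"fn": "play_rows", "kwargs": {
  "deltas": [0, 0, 0, 7, 50, 0, 0, 0, 7, 50, 0, 0, 0, 7, 50, 0, 0, 0, 7, 50, 0, 0, 0, 7, 50, 0, 0, 0, 7, 50, 0, 0, 0, 7, 50, 0, 0, 0, 7, 50, 0, 0, 0, 2.7, 50, 0, 0, 0, 0, 50]
}}

```text
t: 21.33
tool_pos: [0.4439, 0.1279, 0.2974]
orientation: [2.276, 2.165, 0.0]
force: [-1.2, -0.4, 0.2]
opening: 0.05
gripper_force: 0.0
```

```bash
python3 - <<'E'
from h import *
go((.5351,.2984,.29),87.3)
c,s=cam('top'),cam('scene')
def tri(p,q):
    e1,d1=ray(c,*p); e2,d2=ray(s,*q); d1/=np.linalg.norm(d1); d2/=np.linalg.norm(d2)
    t=np.linalg.lstsq(np.c_[d1,-d2],e2-e1,rcond=None)[0]; A=e1+d1*t[0];B=e2+d2*t[1]; return (A+B)/2,np.linalg.norm(A-B)
def red(cc,box):
    x0,y0,x1,y1=box; h=cv2.cvtColor(cc['pixels'][y0:y1,x0:x1],cv2.COLOR_BGR2HSV); m=cv2.inRange(h,(0,120,60),(7,255,255))|cv2.inRange(h,(172,120,60),(180,255,255))
    M=cv2.moments(m,True); print(M['m00']); return (x0+M['m10']/M['m00'],y0+M['m01']/M['m00']) if M['m00'] else None
p,q=red(c,(140,185,160,210)),red(s,(265,100,290,120)); print(p,q)
if p and q: print('ball',tri(p,q))
E
```

```text
t 21.33 pos [0.4439 0.1279 0.2974] yaw 87.14 turn -0.16 shift after turn [174.6  83.1   7.5]
0.0
32.0
None (277.5, 110.5)
```

Call:
{"fn": "play_rows", "kwargs": {
  "deltas": [15, 7, 1, 0, 50, 30, 15, 2, 0, 50, 35, 16, 2, 0, 50, 35, 16, 2, 0, 50, 35, 16, 0, 0, 50, 20, 10, 0, 0, 50, 5, 3, 0, 0, 50, 0, 0, 0, 0, 50, 0, 0, 0, 0, 50]
}}

```text
t: 22.18
tool_pos: [0.5349, 0.2982, 0.2899]
orientation: [2.272, 2.169, -0.002]
force: [0.6, -0.6, 0.4]
opening: 0.0499
gripper_force: 0.0
```

```bash
python3 - <<'E'
from h import *
go((.5351,.2984,.2),87.3)
c=cam('wrist'); h=cv2.cvtColor(c['pixels'],cv2.COLOR_BGR2HSV); m=cv2.inRange(h,(0,120,60),(7,255,255))|cv2.inRange(h,(172,120,60),(180,255,255))
n,l,st,ce=cv2.connectedComponentsWithStats(m); i=[j for j in range(1,n) if st[j,4]>100]
print([(st[j].tolist(),ce[j].round(1),onz(c,*ce[j],.219)) for j in i], proj(c,(.5351,.2984,.219)))
E
```

```text
t 22.18 pos [0.5349 0.2982 0.2899] yaw 87.34 turn 0.04 shift after turn [ 0.3  0.3 89.9]
[([233, 185, 34, 34, 871], array([249.8, 201.5]), array([0.53568528, 0.29603564, 0.219     ]))] [248.88865312 198.5402125 ]
```

Call:
{"fn": "play_rows", "kwargs": {
  "deltas": [-1, 0.5, 20, 0, 50, 0, 0, 30, 0, 50, 0, 0, 22, 0, 50, 0, 0, 12, 0, 50, 0, 0, 5, 0, 50, 0, 0, 0, 0, 50, 0, 0, 0, 0, 40],
  "newtons": 12
}}

```text
t: 22.82
tool_pos: [0.5361, 0.2975, 0.2028]
orientation: [2.274, 2.167, 0.003]
force: [0.2, 0.4, -0.1]
opening: 0.0468
gripper_force: 0.0
```

Call:
{"fn": "play_rows", "kwargs": {
  "deltas": [0, 0, 0, 0, 34, 0, 0, 0, 0, 28, 0, 0, 0, 0, 24, 0, 0, 0, 0, 22, 0, 0, 0, 0, 22, 0, 0, 0, 0, 22, 0, 0, 0, 0, 22]
}}

```text
t: 23.4
tool_pos: [0.5346, 0.2986, 0.2024]
orientation: [-2.272, -2.168, -0.0]
force: [-7.9, 1.2, 5.1]
opening: 0.0249
gripper_force: 12.0
```

```bash
python3 - <<'E'
from h import *
go((.5351,.2984,.2),87.3)
st=robot.read_state(); print(st['force'],st['opening'])
t=np.radians(-2.7); ux=np.array([np.cos(t),np.sin(t)]);uy=np.array([-ux[1],ux[0]])
H=np.array([.513,.1236])+.015*ux+.125*uy
p=np.array(st['tool_pos']); ry=(p[:2]-H)@uy; rz=p[2]+.019-.105; print(H,ry,rz,np.hypot(ry,rz))
phi0=np.arctan2(rz,-ry); r=.1256; end=np.arctan2(12,125)
N=36; w=np.r_[.3,.6,np.ones(N-6),.8,.6,.4,.2]; ph=phi0+np.r_[0,np.cumsum(w)]/w.sum()*(end-phi0)
Y=-r*np.cos(ph); Z=r*np.sin(ph)
print(np.degrees(phi0-end)); print([[float(round(a,1)),float(round(-b,1))] for a,b in zip(np.diff(Y)*1000,np.diff(Z)*1000)])
E
```

```text
t 23.4 pos [0.5346 0.2986 0.2024] yaw 87.32 turn 0.02 shift after turn [-0.2  0.5  2.4]
[-7.86774717  1.23866458  5.12025757] 0.02489379110558929
[0.53387165 0.24775464] 0.05082297785478961 0.11642174078073635 0.12703147958063546
108.0996993099229
[[-2.0, -0.8], [-4.0, -1.6], [-6.8, -2.3], [-6.9, -1.9], [-7.0, -1.5], [-7.1, -1.1], [-7.2, -0.7], [-7.2, -0.3], [-7.2, 0.1], [-7.2, 0.5], [-7.1, 0.9], [-7.1, 1.3], [-7.0, 1.7], [-6.9, 2.1], [-6.7, 2.5], [-6.6, 2.9], [-6.4, 3.3], [-6.2, 3.6], [-6.0, 4.0], [-5.8, 4.3], [-5.5, 4.6], [-5.2, 5.0], [-4.9, 5.2], [-4.6, 5.5], [-4.3, 5.8], [-4.0, 6.0], [-3.6, 6.2], [-3.3, 6.4], [-2.9, 6.6], [-2.5, 6.8], [-2.1, 6.9], [-1.7, 7.0], [-1.1, 5.7], [-0.6, 4.3], [-0.3, 2.9], [-0.1, 1.4]]
```

Call:
{"fn": "play_rows", "kwargs": {
  "deltas": [-2, 0, -0.8, 0, 20, -4, 0, -1.6, 0, 20, -6.8, 0, -2.3, 0, 20, -6.9, 0, -1.9, 0, 20, -7, 0, -1.5, 0, 20, -7.1, 0, -1.1, 0, 20, -7.2, 0, -0.7, 0, 20, -7.2, 0, -0.3, 0, 20, -7.2, 0, 0.1, 0, 20, -7.2, 0, 0.5, 0, 20],
  "newtons": 14
}}

```text
t: 24.23
tool_pos: [0.5321, 0.2356, 0.2117]
orientation: [-2.272, -2.168, -0.001]
force: [-4.2, 1.6, 3.0]
opening: 0.0252
gripper_force: 14.0
```

Call:
{"fn": "play_rows", "kwargs": {
  "deltas": [-7.1, 0, 0.9, 0, 20, -7.1, 0, 1.3, 0, 20, -7, 0, 1.7, 0, 20, -6.9, 0, 2.1, 0, 20, -6.7, 0, 2.5, 0, 20, -6.6, 0, 2.9, 0, 20, -6.4, 0, 3.3, 0, 20, -6.2, 0, 3.6, 0, 20, -6, 0, 4, 0, 20, -5.8, 0, 4.3, 0, 20]
}}

```text
t: 25.07
tool_pos: [0.5294, 0.1687, 0.1842]
orientation: [2.274, 2.167, -0.0]
force: [-4.8, -0.4, 4.3]
opening: 0.0253
gripper_force: 14.0
```

Call:
{"fn": "play_rows", "kwargs": {
  "deltas": [-5.5, 0, 4.6, 0, 20, -5.2, 0, 5, 0, 20, -4.9, 0, 5.2, 0, 20, -4.6, 0, 5.5, 0, 20, -4.3, 0, 5.8, 0, 20, -4, 0, 6, 0, 20, -3.6, 0, 6.2, 0, 20, -3.3, 0, 6.4, 0, 20, -2.9, 0, 6.6, 0, 20, -2.5, 0, 6.8, 0, 20]
}}

```text
t: 25.9
tool_pos: [0.5278, 0.1284, 0.1255]
orientation: [2.273, 2.168, 0.001]
force: [0.5, -0.9, 2.0]
opening: 0.0249
gripper_force: 14.0
```

Call:
{"fn": "play_rows", "kwargs": {
  "deltas": [-2.1, 0, 6, 0, 20, -1.5, 0, 5, 0, 20, -1, 0, 4, 0, 20, -0.7, 0, 3, 0, 20, -0.4, 0, 2, 0, 20, 0, 0, 0, 0, 20]
}}

```text
t: 26.4
tool_pos: [0.5274, 0.1231, 0.1058]
orientation: [2.273, 2.168, 0.001]
force: [5.2, 1.1, -2.8]
opening: 0.025
gripper_force: 14.0
```

Call:
{"fn": "play_rows", "kwargs": {
  "deltas": [-0.2, 0, 1.5, 0, 20, 0, 0, 1.5, 0, 20, 0, 0, 1, 0, 20, 0, 0, 0.5, 0, 20, 0, 0, 0, 0, 20]
}}

```text
t: 26.82
tool_pos: [0.5274, 0.1226, 0.1017]
orientation: [2.273, 2.167, 0.0]
force: [4.3, -1.3, 0.7]
opening: 0.0249
gripper_force: 14.0
```

Call:
{"fn": "play_rows", "kwargs": {
  "deltas": [0, 0, 0.5, 0, 20, 0, 0, 0.5, 0, 20, 0, 0, 0, 0, 20]
}}

```text
t: 27.07
tool_pos: [0.5274, 0.1225, 0.1007]
orientation: [2.273, 2.167, -0.0]
force: [3.2, -3.4, 2.0]
opening: 0.0248
gripper_force: 14.0
```

Call:
{"fn": "play_rows", "kwargs": {
  "deltas": [0, 0, 0, 0, 32, 0, 0, 0, 0, 42, 0, 0, 0, 0, 46, 0, 0, 0, 0, 46, 0, 0, -10, 0, 46, 0, 0, -20, 0, 46, 0, 0, -20, 0, 20, 0, 0, 0, 0, 0, 0, 0, 0, 0, 0, 0, 0, 0, 0, 0]
}}

```text
t: 27.9
tool_pos: [0.527, 0.1228, 0.1504]
orientation: [-2.274, -2.168, 0.0]
force: [-0.1, -0.4, -0.3]
opening: 0.0238
gripper_force: 0.0
```

```bash
python3 - <<'E'
from h import *
go((.528,.1229,.135),87.3); print(robot.read_state()['opening'])
E
```

```text
t 27.9 pos [0.527  0.1228 0.1504] yaw 87.27 turn -0.03 shift after turn [ 0.1  1.  15.4]
0.023803728115404942
```

Call:
{"fn": "play_rows", "kwargs": {
  "deltas": [0, 0, 0, 0, 0, 0, 0, 0, 0, 0, 0, 0, 0, 0, 0, 0, 0, 7, 0, 0, 0, 0, 6, 0, 0, 0, 0, 3, 0, 0, 0, 0, 1.5, 0, 0, 0, 0, 1, 0, 0, 0, 0, 0, 0, 0]
}}

```text
t: 28.65
tool_pos: [0.527, 0.1228, 0.1318]
orientation: [-2.273, -2.168, 0.001]
force: [-0.2, -0.6, 0.8]
opening: 0.0006
gripper_force: 0.0
```

Call:
{"fn": "play_rows", "kwargs": {
  "deltas": [0, 0, 0.7, 0, 0, 0, 0, 0.7, 0, 0, 0, 0, 0, 0, 0]
}}

```text
t: 28.9
tool_pos: [0.5273, 0.1228, 0.1309]
orientation: [2.273, 2.168, 0.0]
force: [-0.4, -1.1, -0.0]
opening: 0.0006
gripper_force: 0.3
```

Call:
{"fn": "play_rows", "kwargs": {
  "deltas": [0, 0, 0.5, 0, 0, 0, 0, 0.5, 0, 0, 0, 0, 0, 0, 0]
}}

```text
t: 29.15
tool_pos: [0.5274, 0.1227, 0.1301]
orientation: [2.273, 2.168, 0.001]
force: [-0.5, -1.2, 2.4]
opening: 0.0004
gripper_force: 1.2
```

Call:
{"fn": "play_rows", "kwargs": {
  "deltas": [0, 0, 0.5, 0, 0, 0, 0, 0.5, 0, 0, 0, 0, 0, 0, 0]
}}

```text
t: 29.4
tool_pos: [0.5275, 0.1227, 0.1298]
orientation: [2.273, 2.167, 0.001]
force: [-3.4, -2.1, 7.5]
opening: 0.0003
gripper_force: 4.0
```

Call:
{"fn": "play_rows", "kwargs": {
  "deltas": [0, 0, 0.5, 0, 0, 0, 0, 0, 0, 0]
}}

```text
t: 29.57
tool_pos: [0.5275, 0.1227, 0.1296]
orientation: [2.273, 2.167, 0.001]
force: [-4.7, -0.9, 10.6]
opening: 0.0004
gripper_force: 5.4
```

Call:
{"fn": "play_rows", "kwargs": {
  "deltas": [0, 0, 0.5, 0, 0, 0, 0, 0.5, 0, 0, 0, 0, 0, 0, 0]
}}

```text
t: 29.82
tool_pos: [0.5277, 0.1227, 0.1294]
orientation: [2.273, 2.167, 0.001]
force: [-7.5, -2.6, 16.7]
opening: 0.0004
gripper_force: 8.3
```

Call:
{"fn": "play_rows", "kwargs": {
  "deltas": [0, 0, -5, 0, 0, 0, 0, -20, 0, 0, 0, 0, -40, 0, 0, 0, 0, -40, 0, 0, -20, 0, -30, 0, 0, -40, 0, -10, 0, 0, -40, 0, 0, 0, 0, -40, 0, 0, 0, 0, -40, 0, 0, 0, 0, -40, 0, 0, 0, 0]
}}

```text
t: 30.65
tool_pos: [0.5163, -0.0985, 0.2723]
orientation: [2.273, 2.168, 0.001]
force: [0.6, -0.3, -0.5]
opening: 0.0005
gripper_force: 0.0
```

```bash
python3 - <<'E'
from h import *
s=cam('scene'); c=cam('top'); print(robot.read_state()['tool_pos'])
o=np.zeros((480,800,3),np.uint8); o[:400,:390]=cv2.resize(s['pixels'][95:215,205:322],(390,400),interpolation=2); o[:400,395:795]=cv2.resize(c['pixels'][155:265,150:260],(400,400),interpolation=2); cv2.imwrite('pics/m5.png',o)
t=np.radians(-2.7); ux=np.array([np.cos(t),np.sin(t)]);uy=np.array([-ux[1],ux[0]])
U=lambda x,y,z: np.r_[np.array([.513,.1236])+x*ux+y*uy,z]
h=cv2.cvtColor(s['pixels'][95:215,205:322],cv2.COLOR_BGR2HSV); m=cv2.inRange(h,(0,120,60),(7,255,255))|cv2.inRange(h,(172,120,60),(180,255,255))
M=cv2.moments(m,True); print(M['m10']/M['m00']+205,M['m01']/M['m00']+95,proj(s,U(.015,0,.117)))
E
```

```text
[ 0.51599022 -0.10212548  0.27186748]
261.0 164.0 [258.16019809 164.11850511]
```

View pics/m5.png

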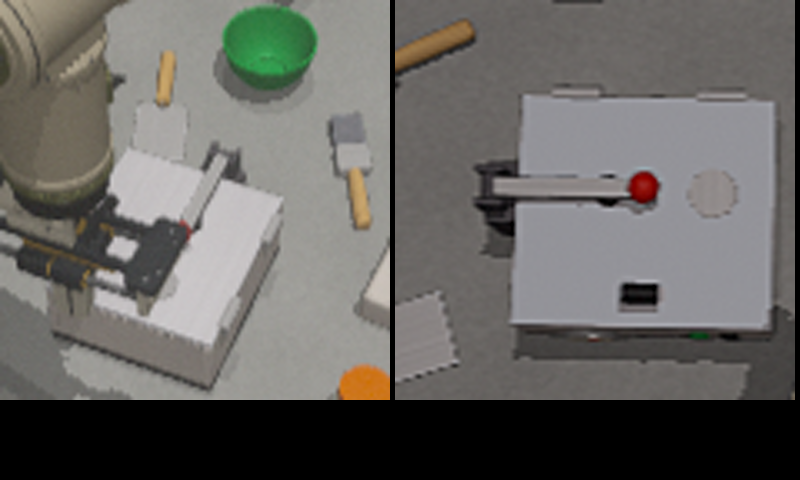

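m5: the lid is shut flat, and the clamp arm lies level across it with the ball at the lid's middle (panel ≈(644,187)). The gripper is clear, so I'm handing in.

```bash
python3 -c "
from plant import robot
print(robot.close_job())"
```

```text
the job is handed in; nothing more can be done
None
```

The blue cast is upright and released on the plate, within about 3 mm of its middle by camera; the lid is shut, the clamp is down on it, nothing else was touched, and I handed the job in at about 31 s (no verdict came back).

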